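# Square the knocked adapter plate on the plate mixer

## Task

On the plate mixer's platform one of the two slotted aluminium adapter plates has been knocked askew about its locating peg. Push its free corner round, sliding it flat with its slot staying on the peg, until its long side lies along the white stop rail, then let go of it. Leave the other plate, which already sits square, where it is.

Things in the scene. Friction and masses are not known exactly. Their poses are not given: they have to be found in the camera images.
- mixer: Plate mixer, fixed: dark platform 235 x 455 mm, top 80 mm above the bench. Origin on the bench under its middle; x across it away from the robot, y along it to the left. Two stations: steel peg (12 mm thick, 22 mm tall) at x 60, y 155 or y -45 mm; white stop rail (8 wide, 12 high, 70 mm long along y), its near face 17 mm past the peg in x, its middle 75 mm from the peg towards -y.
- plate: Askew plate: loose aluminium, 86 x 128 x 16 mm, about 0.35 kg, fine grid of 6 mm wells. Origin: centre of its 15 mm wide peg slot (open to +y), underside; at the start on the peg's axis. It covers x -70 to +16, y -114 to +14 mm. It starts turned 25 to 42 degrees clockwise from above; square means axes parallel to the mixer's, long side x = +16 at the rail, which stops it.
- plate_corner (a point): The askew plate's free corner, diagonally opposite the peg, half-way up (8 mm above the platform): x -70, y -114 mm in the plate's axes, which it shares. Pushing the long face x = -70 mm near this corner towards the plate's +x turns the plate counter-clockwise about the peg.
- other_plate: The plate to leave alone: loose, same size, slot, origin and axes, but with larger 15 mm wells; already square on the other station's peg.
Mind the look-alikes: they are no part of the job. Leave any green, purple or red look-alike of the plate alone.

How it is judged:
By the outcome, as a careful person would: the job done as asked, in the order asked, and still so for the second after the job is handed in, with the robot touching nothing.
It also fails if it takes over 32 s, if anything falls off the work surface, if the arm or the gripper's body presses on something with over 40 N, if the wrist force passes 120 N, or if a joint passes its speed limit or range.

## Robot

A 6-joint arm with a two-finger parallel gripper is mounted at the origin on the work surface. World frame = base frame: x ahead of the robot, y to its left, z up, the work surface at z = 0. Lengths are in mm, angles in rad, forces in N, time in s.
With the tool pointing down it reaches from about 300 to 775 mm from the base axis. Payload 14.6 kg.
Tool frame: the origin (TCP) lies on the centre line of the jaws, within the pads' length; the fingertips stand 19 mm ahead of it and the grasp point (between the pads) is the TCP (bot.tip_reach is the distance from the TCP to the fingertips, in mm); y points along the fingers, x is the direction in which the jaws open and shut, and the axes are right-handed (so a half turn about y gives the same grasp; the last joint's range is limited). The gripper opens to 85 mm and grips with 20 to 120 N. Pads are 22 mm wide; open, the fingers measure 114 mm over their backs; the gripper's body (76 mm by 85 mm) begins 54 mm behind the grasp point. The pads swing forward as they close: fully open they stand 13 mm farther back than shut.
Start: joints at [1.179, 0.3, 1.521, -0, 1.321, -0.067], TCP at [175.513, 521.234, 215.981] pointing down, gripper open.
Joint ranges: [-3.03, 3.03], [-0.79, 2.21], [0.23, 2.52], [-1.04, 4.18], [0, 3.07], [-2.55, 2.55]. Speed limits (rad/s): [2.22, 2.22, 2.57, 3.14, 3.14, 3.14].

## Interface

Orientations are given as a unit quaternion [w, x, y, z].
In Python, from rig import bot gives the robot as it stands. Calls block until the motion is done:
- bot.move_to(position, orientation): joint-space move of the TCP to a pose.
- bot.servo_line(position, attitude=None, speed=150, until_force=None): straight line of the TCP; attitude=None keeps the orientation; speed is the mean speed in mm/s. With until_force (N) it stops when the force on the tool has changed by that much, and returns True; else False.
- bot.move_joints(angles): joint-space move.
- bot.move_gripper(opening, grip_force=None): finger opening in mm; grip_force is the grip in N (None keeps the last); returns when the fingers have stopped.
- bot.dwell(seconds).
- bot.ik(position, orientation): joint angles nearest the present ones, or None.
- bot.read_state(): the state.
- bot.read_camera(name): name is "scene" or "top" or "wrist"; returns a dict with "image" (480x640x3 uint8, blue, green, red), "depth" (480x640 float32, mm along the optical axis (not along the pixel's ray), 0 where there is no reading), "fovy" (degrees; the focal length in pixels is half the picture's height over the tangent of half this angle, whatever the lens; pixels are square), "cx", "cy" (the principal point, pixels), "k1" (the pictures are not rectified: a ray, as slopes to the right and down, at radius r is drawn at 1 + k1 r^2 times it, then the intrinsics apply), "eye" and "attitude" of the camera in the world; the wrist camera has in their place "mount" (4x4, takes a point from camera to tool coordinates, whose origin is the TCP and whose axes are the tool frame's). Camera axes: x right, y down, z forward; pixel columns grow to the right and rows downward; lengths in mm; the calibration is good to about 2 mm. A picture is of the moment at which its call begins: read the wrist's pose just before it.
A pose or a line that the arm cannot do raises bot.MotionError and nothing moves.
- bot.finish_job(): hands the job in, once; it reports no verdict.
The state is a dict: "clock": time; "joint_positions": joint angles; "qvel": joint speeds; "effort": joint torques, N m; "ee_pos": TCP position; "tool_rot": TCP orientation; "ft_force": force on the tool from outside, world axes, zero at the start; "moment": the same for the moment, N m; "grip_width": finger opening in mm.
Only numpy, scipy, OpenCV 4.12 (cv2) and the standard library are available. Lean on these libraries where they do the work, as an engineer would, in place of code of your own. Each camera call takes 0.05 s, during which the arm holds its last target.

## Working session

There is one attempt and no reset: what is moved stays moved. The work goes in short steps, each a Python script; the robot and the scene stay as the last script left them, time stands still between calls to the robot, and variables do not carry over. Pictures are saved under pics/ and viewed, and the job is handed in when it is done.

```bash
mkdir -p pics; ls; python3 - <<'E'
from rig import bot
import cv2
for n in("scene","top","wrist"):
    c=bot.read_camera(n); cv2.imwrite(f"pics/{n}0.png",c["image"])
    print(n,{k:v for k,v in c.items() if k not in("image","depth")})
s=bot.read_state();print(s)
E
```

```text
pics
scene {'fovy': 56.920672387041634, 'cx': 311.49966592858215, 'cy': 239.12408414853743, 'k1': -0.08456527683525407, 'eye': array([1072.59521624, -218.28899771,  580.37025284]), 'attitude': array([-0.32215193,  0.73240535,  0.54840123, -0.2430157 ])}
top {'fovy': 44.61717949184646, 'cx': 322.4665176431222, 'cy': 246.88578548029724, 'k1': 0.029706332496790416, 'eye': array([ 316.69766976,  -55.35791019, 1272.69633014]), 'attitude': array([ 0.06170894, -0.70413073,  0.70477223, -0.06072909])}
wrist {'fovy': 62.61074979872334, 'cx': 322.34506445175276, 'cy': 243.63809108319447, 'k1': 0.00794848345137828, 'mount': array([[ 9.99999536e-01, -3.36582761e-04, -9.03165814e-04,
         1.82284504e-01],
       [ 7.77442865e-04, -2.72203864e-01,  9.62239290e-01,
        -1.59112361e+02],
       [-5.69718381e-04, -9.62239546e-01, -2.72203476e-01,
         6.96031334e+01],
       [ 0.00000000e+00,  0.00000000e+00,  0.00000000e+00,
         1.00000000e+00]])}
{'clock': 0.15, 'joint_positions': array([ 1.17938729e+00,  3.00343832e-01,  1.52144127e+00,  9.90585490e-06,
        1.32069812e+00, -6.65870444e-02]), 'qvel': array([-0.000925  , -0.00180939, -0.00238829,  0.00017376,  0.00063353,
       -0.00109152]), 'effort': array([ 5.58410520e-04, -5.43673110e+01, -3.61883104e+01, -7.65463801e-05,
        3.24277389e-03, -1.18567436e-05]), 'ee_pos': array([175.44718936, 521.06315548, 215.55028376]), 'tool_rot': array([-0.57410616,  0.57443298,  0.41230127, -0.41283959]), 'ft_force': array([-0.08219555,  0.04011924, -0.78010806]), 'moment': array([ 0.00690314, -0.03991872, -0.00296994]), 'grip_width': 85.24621906347448}
```

View pics/top0.png

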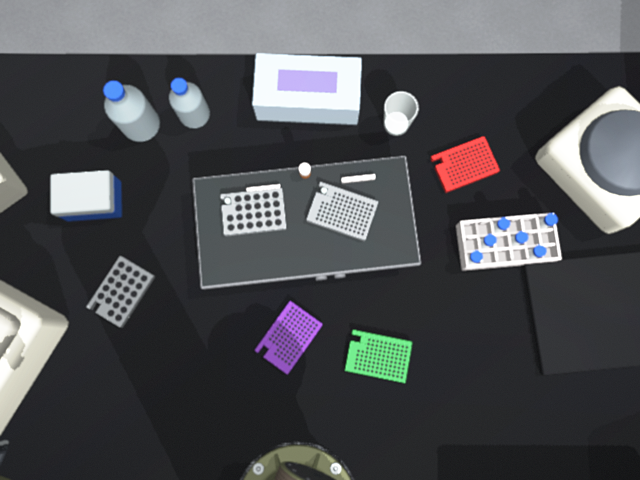

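View pics/scene0.png

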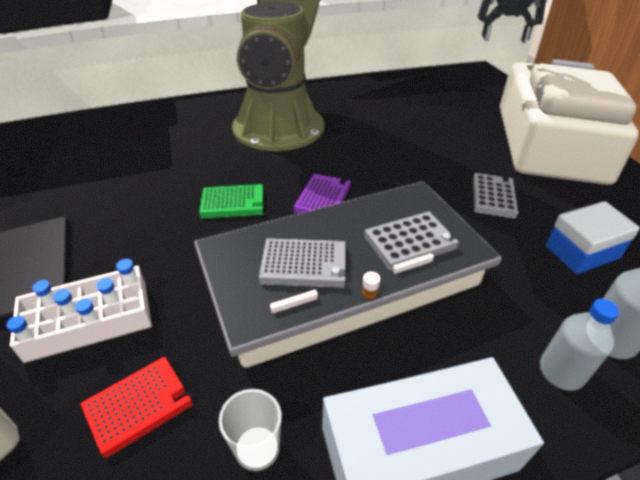

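Top view: the mixer platform has corners at about (193,178), (406,157), (420,264) and (202,288). The askew fine-grid plate is at about (343,212), with its peg at about (324,190) and its free corner near (365,238). The square plate is at about (254,212), and a small vial stands at (305,170). Next I'll measure these.

```bash
cat > h.py <<'E'
import numpy as np, cv2
from scipy.spatial.transform import Rotation as R
def K(c):
    f=c["image"].shape[0]/2/np.tan(np.radians(c["fovy"])/2)
    return np.array([[f,0,c["cx"]],[0,f,c["cy"]],[0,0,1]])
def D(c): return np.array([c["k1"],0,0,0,0.])
def rot(q): return R.from_quat(np.roll(q,-1)).as_matrix()
def pose(c,s=None):
    if "eye" in c: return rot(c["attitude"]),np.array(c["eye"])
    Rt=rot(s["tool_rot"]); M=c["mount"]; return Rt@M[:3,:3], Rt@M[:3,3]+s["ee_pos"]
def cast(c,px,z,s=None):
    px=np.asarray(px,float).reshape(-1,1,2)
    u=cv2.undistortPoints(px,K(c),D(c)).reshape(-1,2)
    Rm,e=pose(c,s); d=np.c_[u,np.ones(len(u))]@Rm.T
    return e+d*((z-e[2])/d[:,2])[:,None]
def proj(c,P,s=None):
    Rm,e=pose(c,s); P=(np.asarray(P,float).reshape(-1,3)-e)@Rm
    return cv2.projectPoints(P,np.zeros(3),np.zeros(3),K(c),D(c))[0].reshape(-1,2)
E
python3 - <<'E'
from h import *
from rig import bot
c=bot.read_camera("top"); im=c["image"]; 
cv2.imwrite("pics/topcrop.png",cv2.resize(im[140:300,180:430],None,fx=3.2,fy=3.2,interpolation=cv2.INTER_CUBIC))
d=cv2.imread("pics/scene0.png"); cv2.imwrite("pics/scenecrop.png",cv2.resize(d[170:370,190:510],None,fx=2.5,fy=2.5,interpolation=cv2.INTER_CUBIC))
P=cast(c,[(193,178),(406,157),(420,264),(202,288)],80); print(P.round(1))
print([np.linalg.norm(P[i]-P[(i+1)%4]).round(1) for i in range(4)])
g=cv2.cvtColor(im,cv2.COLOR_BGR2HSV)
m=((g[...,2]>110)&(g[...,1]<60)).astype(np.uint8)*255
m[:150]=0;m[290:]=0;m[:,:190]=0;m[:,425:]=0
cv2.imwrite("pics/m.png",cv2.resize(m[140:300,180:430],None,fx=3.2,fy=3.2))
n,l,st,ce=cv2.connectedComponentsWithStats(m)
for i in range(1,n):
    if st[i,4]>15: print(i,st[i],ce[i].round(1), cv2.minAreaRect(np.argwhere(l==i)[:,::-1].astype(np.float32)))
E
```

```text
[[ 673.4  219.3   80. ]
 [ 719.2 -231.4   80. ]
 [ 489.6 -254.4   80. ]
 [ 440.6  192.4   80. ]]
[np.float64(453.0), np.float64(230.7), np.float64(449.5), np.float64(234.4)]
1 [ 193  156  228  133 1890] [306.7 231.7] ((306.095703125, 221.04507446289062), (118.21112823486328, 221.59994506835938), 85.48600769042969)
2 [341 173  35  11 249] [358.  178.1] ((358.01220703125, 178.10977172851562), (7.067617893218994, 34.675506591796875), 83.6598129272461)
3 [ 220  183   67   53 2330] [253.3 210.1] ((252.5687713623047, 209.47482299804688), (47.01662063598633, 64.02640533447266), 83.8844985961914)
4 [ 306  182   73   59 2618] [342.2 211. ] ((341.9000244140625, 210.8000030517578), (63.561771392822266, 42.69074630737305), 18.43494987487793)
```

View pics/topcrop.png

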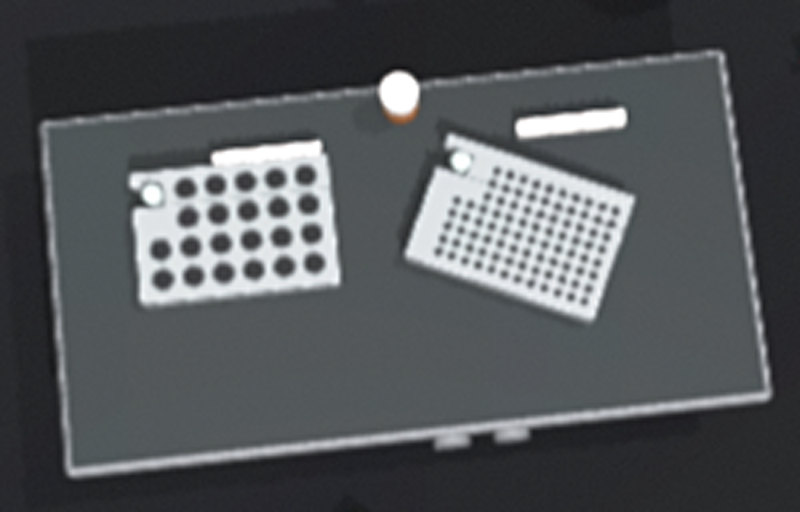

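View pics/scenecrop.png

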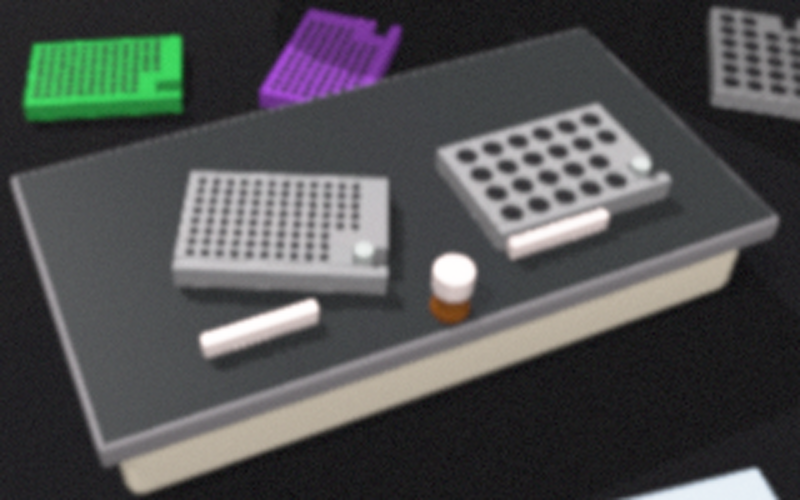

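```bash
python3 - <<'E'
from h import *
from rig import bot
c=bot.read_camera("top")
f=lambda L:np.array(L)/3.2+[180,140]-0.34
pegs=cast(c,f([(460,161),(152,194)]),102); print("pegs",pegs.round(1),np.linalg.norm(pegs[0]-pegs[1]))
r=cast(c,[(358,178.1)],92);print("rail",r.round(1))
pc=cast(c,f([(448,136),(634,197),(592,320),(405,260)]),96);print("plate",pc.round(1))
print([np.linalg.norm(pc[i]-pc[(i+1)%4]).round(1) for i in range(4)])
mc=np.array([[673.4,219.3],[719.2,-231.4],[489.6,-254.4],[440.6,192.4]])
model=np.array([[117.5,227.5],[117.5,-227.5],[-117.5,-227.5],[-117.5,227.5]])
def fit(M,W):
    a=M-M.mean(0);b=W-W.mean(0)
    th=np.arctan2((a[:,0]*b[:,1]-a[:,1]*b[:,0]).sum(),(a*b).sum())
    C=np.array([[np.cos(th),-np.sin(th)],[np.sin(th),np.cos(th)]]);t=W.mean(0)-C@M.mean(0)
    return th,t,(W-(M@C.T+t))
M=np.r_[model,[[60,-45],[60,155]],[[81,-120]]];W=np.r_[mc,pegs[:,:2],r[:,:2]]
th,t,e=fit(M,W);print("mixer",np.degrees(th),t,e.round(1).tolist())
th2,t2,e2=fit(np.array([[16,14],[16,-114],[-70,-114],[-70,14.]]),pc[:,:2]);print("plate",np.degrees(th2),t2,e2.round(1).tolist(),"rel",np.degrees(th2-th))
print("tip",bot.tip_reach)
s=bot.read_state();print("tool axes\n",rot(s["tool_rot"]).round(2))
def q(yaw,sgn): # tool z=sgn*dir(yaw), tool y=down
    z=sgn*np.array([np.cos(yaw),np.sin(yaw),0]);y=np.array([0,0,-1.]);x=np.cross(y,z)
    return np.roll(R.from_matrix(np.c_[x,y,z]).as_quat(),1)
for sg in(1,-1): 
  for y in(-40,6):
    print(sg,y,bot.ik([570,-60,250],q(np.radians(y),sg)))
E
```

```text
pegs [[641.1 -55.9 102. ]
 [619.3 142.4 102. ]] 199.40644155967823
rail [[ 669.4 -128.2   92. ]]
plate [[ 659.6  -48.1   96. ]
 [ 618.6 -168.4   96. ]
 [ 537.7 -140.2   96. ]
 [ 577.1  -20.4   96. ]]
[np.float64(127.1), np.float64(85.7), np.float64(126.1), np.float64(87.0)]
mixer 6.09271875925373 [578.82204145 -18.17111891] [[1.9, -1.2], [-0.6, 0.5], [3.5, 2.5], [2.8, -3.2], [-2.1, 0.7], [-2.7, 0.0], [-2.7, 0.7]]
plate -18.62883717722547 [639.79329553 -55.48965087] [[0.2, -0.7], [0.0, 0.3], [0.6, 1.0], [-0.8, -0.5]] rel -24.7215559364792
tip 19.0
tool axes
 [[ 0.32 -0.   -0.95]
 [ 0.95 -0.    0.32]
 [-0.   -1.    0.  ]]
1 -40 [-1.68778137e-01  3.28723759e-01  1.40417247e+00 -4.44089210e-16
  1.40869643e+00  2.10014989e+00]
1 6 [-1.68778137e-01  3.28723759e-01  1.40417247e+00 -4.44089210e-16
  1.40869643e+00  1.29729843e+00]
-1 -40 [-1.68778137e-01  3.28723759e-01  1.40417247e+00 -4.44089210e-16
  1.40869643e+00 -1.04144276e+00]
-1 6 [-1.68778137e-01  3.28723759e-01  1.40417247e+00 -4.44089210e-16
  1.40869643e+00 -1.84429422e+00]
```

```bash
cat >> h.py <<'E'
def q(yaw,sgn=-1): # tool z=sgn*dir(yaw), tool y=down
    z=sgn*np.array([np.cos(yaw),np.sin(yaw),0]);y=np.array([0,0,-1.]);x=np.cross(y,z)
    return np.roll(R.from_matrix(np.c_[x,y,z]).as_quat(),1)
def r2(a): return np.array([[np.cos(a),-np.sin(a)],[np.sin(a),np.cos(a)]])
E
python3 - <<'E'
from h import *
from rig import bot
th=np.radians(-18.6); p=np.array([640.3,-55.6])
xy=p+r2(th)@[-70-11-22,-88]
print(xy)
bot.move_gripper(0,40)
bot.move_to([*xy,215],q(th))
print(bot.tip_reach)
s=bot.read_state(); c=bot.read_camera("wrist"); cv2.imwrite("pics/w1.png",c["image"])
np.savez("w1.npz",**c); np.savez("s1.npz",**s)
print(s["clock"],s["ee_pos"],s["grip_width"],s["ft_force"])
E
```

```text
[ 514.61143455 -106.15081122]
19.0
3.5417 [ 514.74597251 -105.51096659  215.0071744 ] -0.14753924926089623 [ 0.05412131  0.14247486 -0.03168683]
```

View pics/w1.png

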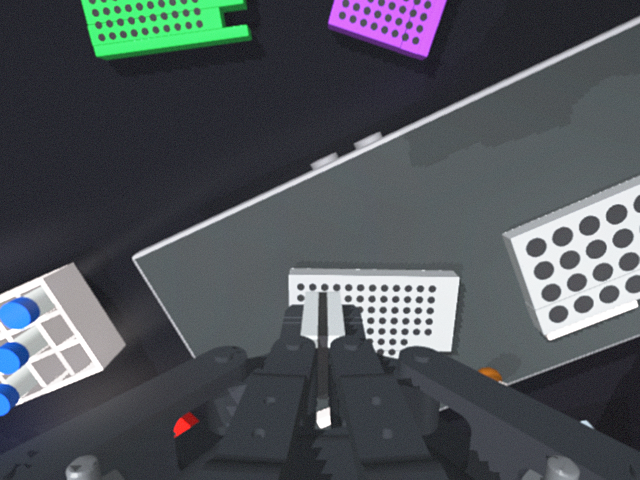

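The wrist picture shows the long x = -70 face of the fine-grid plate running from about (290,269), its free corner, to (459,272). It is parallel to the picture rows, so the plate yaw estimate holds. The closed fingertips are at about (323,292). I'll check the points on that face.

```bash
python3 - <<'E'
from h import *
c=dict(np.load("w1.npz"));s=dict(np.load("s1.npz"))
im=c["image"]; cv2.imwrite("pics/w1c.png",cv2.resize(im[255:365,270:480],None,fx=3.8,fy=3.8,interpolation=cv2.INTER_CUBIC))
for col in(300,330,360,400,440): print(col,im[262:290,col].mean(1).astype(int))
print(cast(c,[(290,269),(459,272)],80,s).round(1)); print(cast(c,[(290,276),(459,280)],96,s).round(1))
p=np.array([640.3,-55.6]);th=np.radians(-18.6)
print((p+r2(th)@[-70,-114]).round(1),(p+r2(th)@[-70,14]).round(1))
print(proj(c,[s["ee_pos"]+[0,0,-19]],s))
E
```

```text
300 [ 79  82  83  82  76  89 129 157 163 162 160 157 177 231 240 238 239 239
 237 241 238 164  90  65  72  75  69  91]
330 [ 81  86  83  79  81  85 110 150 163 161 161 157 179 226 238 239 239 238
 239 237 238 239 239 241 241 243 241 242]
360 [ 92  88  84  79  83  80  98 149 159 163 163 163 159 184 230 239 240 240
 238 241 242 240 158  80  74  77  76  70]
400 [ 90  84  81  87  92  85  86 106 151 161 161 164 156 171 226 240 239 239
 239 239 239 240 242 240 237 203 181 209]
440 [ 86  87  90  90  87  85  83 103 159 168 165 158 160 155 179 233 242 240
 239 241 238 239 240 241 238 240 240 240]
[[ 539.2 -140.7   80. ]
 [ 584.   -15.    80. ]]
[[ 539.5 -139.5   96. ]
 [ 582.9  -20.2   96. ]]
[ 537.6 -141.3] [578.4 -20. ]
[[322.32968324 281.98341017]]
```

View pics/w1c.png

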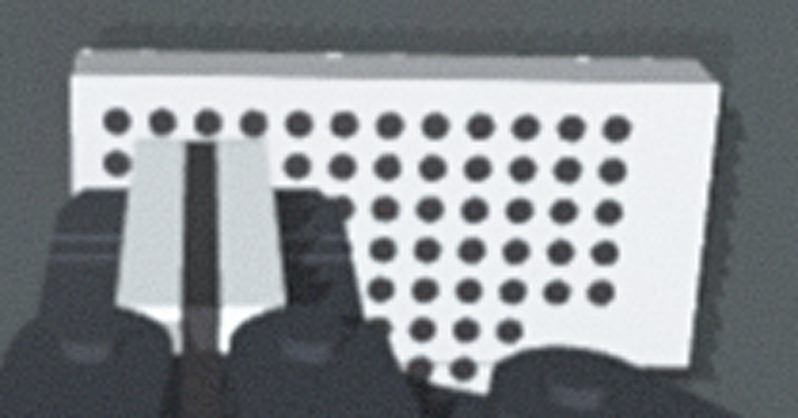

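```bash
python3 - <<'E'
from h import *
c=dict(np.load("w1.npz"));s=dict(np.load("s1.npz"));M=c["mount"]
dp=c["depth"]
for (u,v) in [(310,295),(312,300),(335,295),(335,305),(338,325),(310,325),(300,330),(350,330),(295,308),(310,345)]:
    z=dp[v,u]; a=cv2.undistortPoints(np.array([[[u,v]]],float),K(c),D(c)).ravel()
    print(u,v,z,(M[:3,:3]@(np.array([*a,1])*z)+M[:3,3]).round(1), c["image"][v,u])
E
```

```text
310 295 145.4954 [ -4.5 -24.3  11.8] [210 209 202]
312 300 141.70226 [ -3.7 -28.3  11.6] [215 214 204]
335 295 146.26265 [  4.7 -23.5  11.5] [213 210 204]
335 305 137.79564 [  4.5 -32.3  11.5] [214 206 204]
338 325 121.76991 [  4.9 -48.8  12.3] [212 210 203]
310 325 124.4038 [ -3.8 -46.4  11.1] [212 213 202]
300 330 128.41954 [ -7.2 -43.2   7.6] [111 112 108]
350 330 128.68066 [  9.1 -42.9   7.5] [52 50 44]
295 308 144.60751 [-10.  -26.4   7.6] [78 71 67]
310 345 109.93922 [ -3.4 -61.   12.5] [65 62 56]
```

```bash
python3 - <<'E'
from h import *
c=dict(np.load("w1.npz"));s=dict(np.load("s1.npz"))
dp=c["depth"];Rm,e=pose(c,s);print("eye",e)
for (u,v) in [(295,280),(420,281),(450,340),(250,230),(500,200),(60,150),(575,290)]:
    z=dp[v,u]; a=cv2.undistortPoints(np.array([[[u,v]]],float),K(c),D(c)).ravel()
    print(u,v,z,(Rm@(np.array([*a,1])*z)+e).round(1))
w=dp[286:296,312];print(w)
E
```

```text
eye [448.81495048 -83.20603055 374.11994022]
295 280 295.4699 [ 543.3 -136.8   97.2]
420 281 296.0998 [574.  -48.3  96.8]
450 340 308.96887 [629.  -38.7  97.3]
250 230 302.17328 [ 499.5 -158.9   80.6]
500 200 295.17142 [537.5  26.7  81.1]
60 150 364.27872 [ 3.873e+02 -3.173e+02  3.000e-01]
575 290 296.64557 [617.3  59.6  98. ]
[297.54514 294.58658 296.03915 296.26953 296.90005 297.6567  149.03609
 149.00629 146.23381 144.88646]
```

The depth under the fingertips puts them about 21 mm behind the TCP, where the sheet says 19 mm ahead. I'll check this in the scene view before descending.

```bash
python3 - <<'E'
from h import *
from rig import bot
c=bot.read_camera("scene");s=bot.read_state();im=c["image"].copy()
P=[s["ee_pos"]+[0,0,-19],s["ee_pos"],s["ee_pos"]+[0,0,21]]
px=proj(c,P);print(px)
for p,col in zip(px,[(0,0,255),(0,255,0),(255,0,255)]): cv2.circle(im,tuple(np.int32(p.round())),2,col,-1)
x,y=np.int32(px[1]);x0,y0=max(x-110,0),max(y-110,0)
cv2.imwrite("pics/s1.png",cv2.resize(im[y0:y0+160,x0:x0+220],None,fx=3.5,fy=3.5,interpolation=cv2.INTER_CUBIC)); print(x0,y0)
E
```

```text
[[280.72128932 174.96286743]
 [280.11576937 164.45827924]
 [279.42365673 152.3944485 ]]
170 54
```

View pics/s1.png

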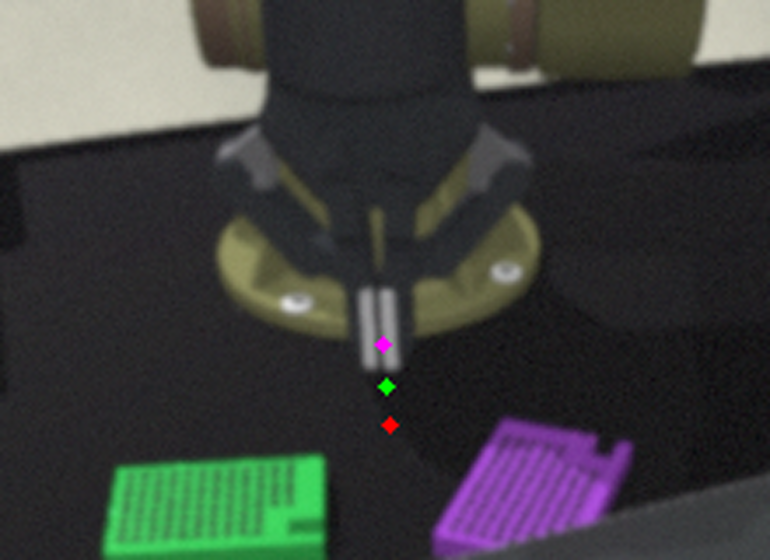

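View pics/wrist0.png

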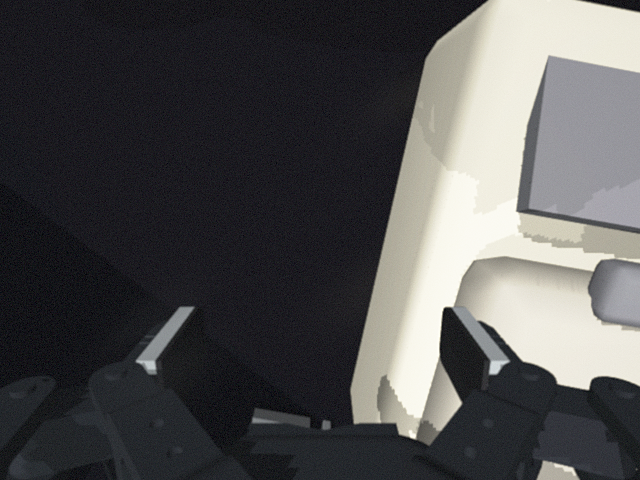

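```bash
python3 - <<'E'
from h import *
from rig import bot
s=bot.read_state();p=s["ee_pos"].copy()
p[2]=125; print(bot.servo_line(p,speed=120,until_force=8))
p[2]=50; print(bot.servo_line(p,speed=30,until_force=4))
s=bot.read_state();print(s["clock"],s["ee_pos"],s["ft_force"].round(2))
c=bot.read_camera("wrist");cv2.imwrite("pics/w2.png",c["image"])
E
```

```text
False
True
6.325 [ 514.74294395 -105.5874572    64.77726189] [-1.86  1.08  8.39]
```

View pics/w2.png

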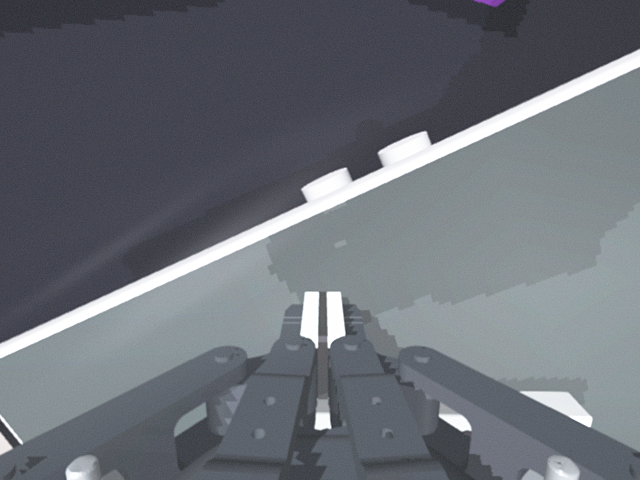

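The fingers touched the platform at TCP z = 64.8, so the tips do stand about 15 mm behind the TCP when closed. I'll lift 6 mm and sweep along the arc about the peg.

```bash
python3 - <<'E'
from h import *
from rig import bot
peg=np.array([643,-56.5]); z=71.
s=bot.read_state();p=s["ee_pos"].copy();p[2]=z;bot.servo_line(p,speed=40)
print(bot.read_state()["ft_force"].round(2))
for d in list(range(-24,5,4)):
    th=np.radians(d); xy=peg+r2(th)@[-81.5,-88]
    hit=bot.servo_line([*xy,z],q(th),speed=40,until_force=12)
    s=bot.read_state();u=r2(th)@[1,0]
    print(d,hit,round(s["clock"],2),s["ee_pos"].round(1),"F along",round(s["ft_force"][:2]@u,2),s["ft_force"].round(1))
    if hit: break
s=bot.read_state(); c=bot.read_camera("top"); cv2.imwrite("pics/t2.png",cv2.resize(c["image"][140:300,180:430],None,fx=3.2,fy=3.2,interpolation=cv2.INTER_CUBIC))
E
```

```text
[-1.15  0.08 -0.67]
-24 False 7.29 [ 532.5 -103.7   70.8] F along -0.68 [-0.7  0.2  0.2]
-20 False 7.65 [ 536.1 -111.3   71. ] F along -0.13 [-0.3 -0.5 -0.7]
-16 False 8.01 [ 540.3 -118.5   70.9] F along -0.08 [-0.1 -0.1  0. ]
-12 False 8.37 [ 544.9 -125.5   70.9] F along -0.33 [-0.3  0.3  0.1]
-8 False 8.72 [ 550.  -132.2   71. ] F along -0.08 [-0.1 -0.2  0.1]
-4 False 9.08 [ 555.5 -138.5   71. ] F along -0.37 [-0.5 -1.4 -0.2]
0 False 9.44 [ 561.4 -144.4   71. ] F along -0.38 [-0.4  0.3 -0.5]
4 False 9.8 [ 567.7 -149.9   71. ] F along -0.97 [-1.   0.9  0.3]
```

View pics/t2.png

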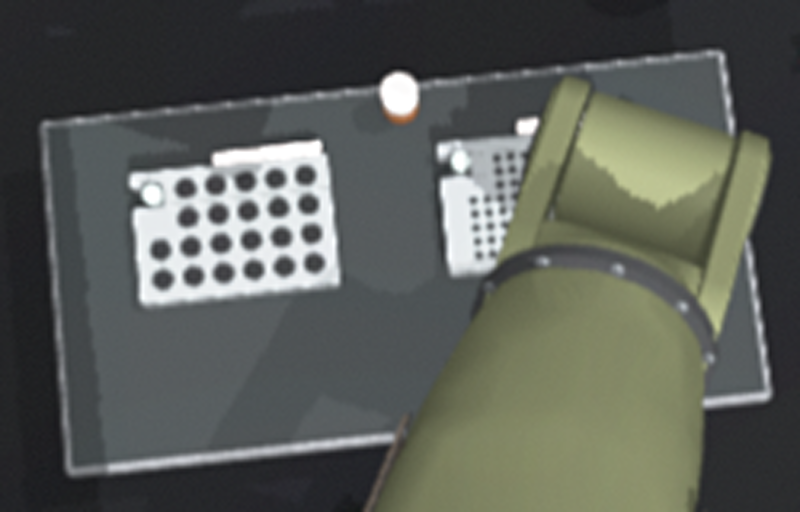

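The plate has followed the fingers and is nearly square, with the peg still in the slot at crop (460,160). Next I'll finish the turn and press it gently onto the rail.

```bash
python3 - <<'E'
from h import *
from rig import bot
peg=np.array([643,-56.5]); z=71.; th=np.radians(6.2);u=r2(th)@[1,0]
def press(a,b,sp,f):
    hit=bot.servo_line([*(peg+r2(th)@[a,b]),z],q(th),speed=sp,until_force=f)
    s=bot.read_state();print(hit,round(s["clock"],2),(r2(-th)@(s["ee_pos"][:2]-peg)).round(2),"F",round(s["ft_force"][:2]@u,2),s["ft_force"].round(1))
    return hit
if not press(-81.5,-88,20,8): press(-73.5,-86,12,8)
c=bot.read_camera("wrist"); s=bot.read_state();cv2.imwrite("pics/w3.png",c["image"])
E
```

```text
False 10.23 [-81.48 -88.03] F 0.11 [ 0.1 -0.2 -0.6]
True 10.52 [-81.39 -87.79] F -0.07 [-0.2  0.7 -0.1]
```

View pics/w3.png

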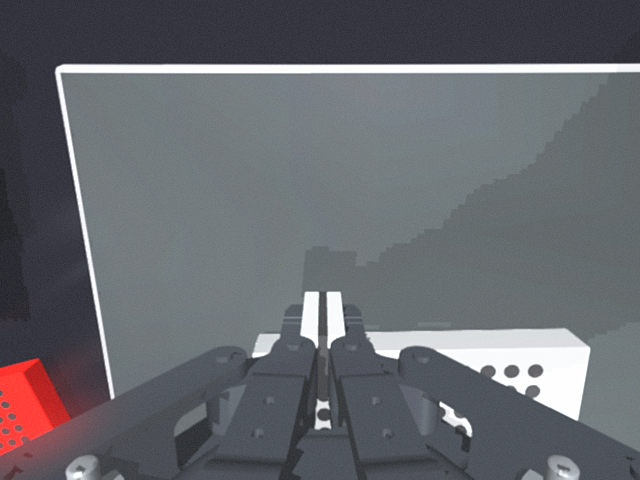

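```bash
python3 - <<'E'
from h import *
from rig import bot
peg=np.array([643,-56.5]); z=71.; th=np.radians(6.2);u=r2(th)@[1,0]
for f in(10,10,12):
    hit=bot.servo_line([*(peg+r2(th)@[-75,-84]),z],q(th),speed=8,until_force=f)
    s=bot.read_state();print(hit,round(s["clock"],2),(r2(-th)@(s["ee_pos"][:2]-peg)).round(2),"F",round(s["ft_force"][:2]@u,2),s["ft_force"].round(1))
    bot.dwell(.1);print(bot.read_state()["ft_force"].round(1))
E
```

```text
True 10.97 [-81.33 -87.09] F -1.2 [-1.2 -0.3 -1. ]
[-0.1  0.  -0.3]
True 11.49 [-81.29 -86.34] F -0.38 [-0.3 -0.4 -0.2]
[ 0.5 -0.3  0.1]
True 12.03 [-81.22 -85.48] F 0.04 [ 0.   0.1 -0.4]
[ 0.9  0.4 -0.3]
```

Motion towards the rail is blocked: 10–12 N stops three times within 0.2 mm. I'll back off and look from above.

```bash
python3 - <<'E'
from h import *
from rig import bot
peg=np.array([643,-56.5]); th=np.radians(6.2)
bot.servo_line([*(peg+r2(th)@[-115,-85.5]),71],speed=120)
bot.servo_line([*(peg+r2(th)@[-135,-85.5]),200],speed=200)
bot.move_to([*(peg+r2(th)@[-190,-40]),200],q(th))
s=bot.read_state(); c=bot.read_camera("wrist"); cv2.imwrite("pics/w4.png",c["image"])
np.savez("w4.npz",**c); np.savez("s4.npz",**s);print(s["clock"])
c=bot.read_camera("top"); cv2.imwrite("pics/t4.png",cv2.resize(c["image"][140:300,180:430],None,fx=3.2,fy=3.2,interpolation=cv2.INTER_CUBIC))
E
```

```text
13.7583
```

View pics/w4.png

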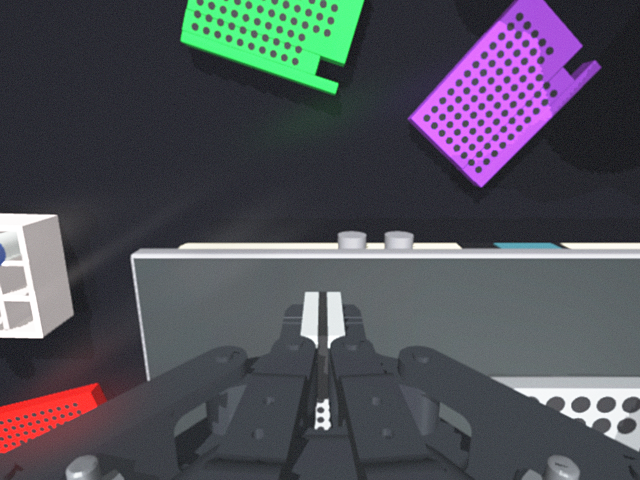

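View pics/t4.png

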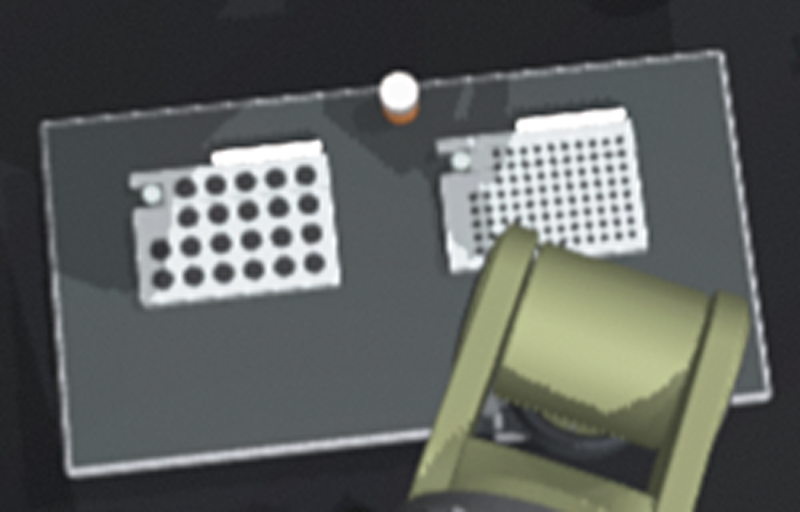

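From above the plate lies along the rail, with its long side at crop (520,130)-(630,120) and the peg still in the slot. To measure the angle properly I'll take a clear wrist view.

```bash
python3 - <<'E'
from h import *
from rig import bot
peg=np.array([643,-56.5]); th=np.radians(6.2)
bot.move_to([*(peg+r2(th)@[45,-30]),240],q(th))
bot.dwell(.3)
s=bot.read_state(); c=bot.read_camera("wrist"); cv2.imwrite("pics/w5.png",c["image"])
np.savez("w5.npz",**c); np.savez("s5.npz",**s);print(s["clock"])
E
```

```text
15.1
```

View pics/w5.png

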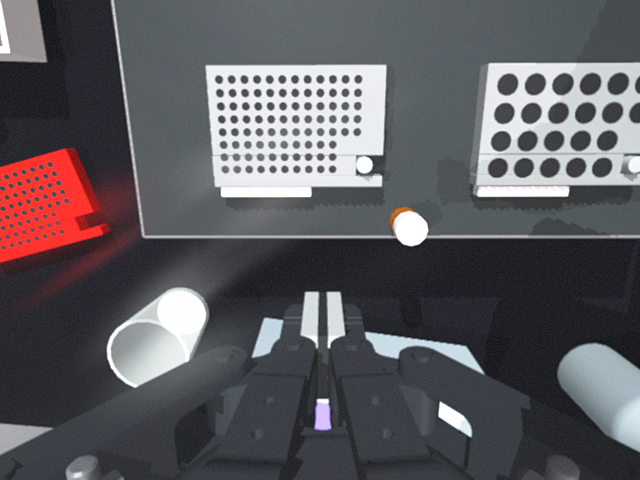

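The wrist view is clear. The plate spans (206,66)-(386,186), with the rail directly below it at (220,191)-(311,191). The peg is in the slot at (364,165), and the other plate and vial are in their places. Next I'll measure angles by fitting lines to the edges.

```bash
python3 - <<'E'
from h import *
c=dict(np.load("w5.npz"));s=dict(np.load("s5.npz"))
g=cv2.GaussianBlur(cv2.cvtColor(c["image"],cv2.COLOR_BGR2GRAY),(3,3),0).astype(float)
cv2.imwrite("pics/w5c.png",cv2.resize(c["image"][140:215,195:415],None,fx=3.6,fy=3.6,interpolation=cv2.INTER_CUBIC))
def edge(u0,u1,v0,v1,z,sg):
    pts=[]
    for u in range(u0,u1,2):
        d=sg*np.diff(g[v0:v1,u]); k=d.argmax()
        if 0<k<len(d)-1:
            a,b,e=d[k-1:k+2]; pts.append((u,v0+k+.5+.5*(a-e)/(a-2*b+e)))
    P=cast(c,pts,z,s)
    l=cv2.fitLine(P[:,:2].astype(np.float32),cv2.DIST_HUBER,0,.01,.01).ravel()
    v=l[:2]*np.sign(l[1]); 
    print(len(pts),"yaw",np.degrees(np.arctan2(-v[0],v[1])).round(2),"pt",l[2:],"row",np.mean([p[1] for p in pts]).round(1)); return l
a=edge(215,378,58,74,96,1)    # plate near top edge
b=edge(490,630,55,72,96,1)    # other plate near
d=edge(160,385,228,236,80,1)  # platform far edge
r=edge(226,306,192,204,80,-1) # rail far bottom
o=edge(484,562,190,204,80,-1)
for n,z,px in(("peg",102,(364.5,165)),("opeg",102,(634,164.5))): print(n,cast(c,[px],z,s).round(1))
for n,px in(("plate corners",[(206,66),(386,66)]),): print(n,cast(c,px,96,s).round(1))
E
```

```text
82 yaw 6.36 pt [ 577.82996 -110.87403] row 64.5
70 yaw 5.98 pt [556.73785  75.91285] row 62.4Traceback (most recent call last):
  File "<stdin>", line 17, in <module>
  File "<stdin>", line 11, in edge
  File "h.py", line 13, in cast
    u=cv2.undistortPoints(px,K(c),D(c)).reshape(-1,2)
      ~~~~~~~~~~~~~~~~~~~^^^^^^^^^^^^^^
cv2.error: OpenCV(4.12.0) /io/opencv/modules/calib3d/src/undistort.dispatch.cpp:347: error: (-215:Assertion failed) CV_IS_MAT(_src) && CV_IS_MAT(_dst) && (_src->rows == 1 || _src->cols == 1) && (_dst->rows == 1 || _dst->cols == 1) && _src->cols + _src->rows - 1 == _dst->rows + _dst->cols - 1 && (CV_MAT_TYPE(_src->type) == CV_32FC2 || CV_MAT_TYPE(_src->type) == CV_64FC2) && (CV_MAT_TYPE(_dst->type) == CV_32FC2 || CV_MAT_TYPE(_dst->type) == CV_64FC2) in function 'cvUndistortPointsInternal'
```

View pics/w5c.png

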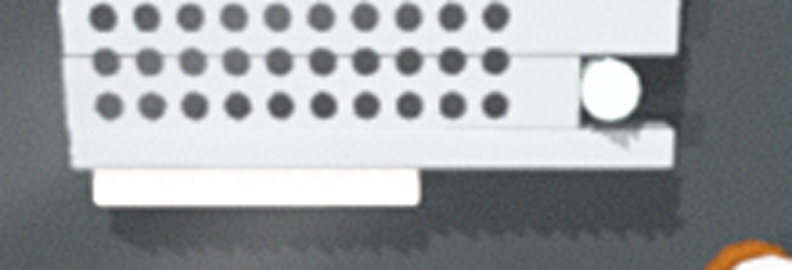

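```bash
python3 - <<'E'
from h import *
c=dict(np.load("w5.npz"));s=dict(np.load("s5.npz"))
g=cv2.GaussianBlur(cv2.cvtColor(c["image"],cv2.COLOR_BGR2GRAY),(3,3),0).astype(float)
def edge(n,u0,u1,v0,v1,z,sg):
    pts=[]
    for u in range(u0,u1,2):
        d=sg*np.diff(g[v0:v1,u]); k=d.argmax()
        if 0<k<len(d)-1:
            a,b,e=d[k-1:k+2]; pts.append((u,v0+k+.5+.5*(a-e)/(a-2*b+e)))
    if len(pts)<9: print(n,"few");return
    P=cast(c,pts,z,s); l=cv2.fitLine(P[:,:2].astype(np.float32),cv2.DIST_HUBER,0,.01,.01).ravel()
    v=l[:2]*np.sign(l[1]); print(n,len(pts),"yaw",np.degrees(np.arctan2(-v[0],v[1])).round(2),"row",np.mean([p[1] for p in pts]).round(1))
edge("plate near",215,378,58,74,96,1)
edge("plate far side, bare part",318,376,180,192,80,-1)
edge("rail far",226,306,190,204,92,-1)
edge("other near",490,630,55,72,96,1)
edge("other rail far",484,562,188,204,92,-1)
edge("platform far",160,385,225,242,80,1)
edge("platform far2",440,630,225,242,80,1)
m=r2(-np.radians(6.1))
pc=cast(c,[(206,65),(386,65)],96,s); pg=cast(c,[(364.5,165)],102,s)
print("corners rel peg, mixer axes",((pc-pg)[:,:2]@m.T).round(1))
E
```

```text
plate near 82 yaw 6.36 row 64.5
plate far side, bare part 29 yaw 6.13 row 186.3
rail far 40 yaw 6.26 row 196.7
other near 70 yaw 5.98 row 62.4
other rail far 39 yaw 6.21 row 196.4
platform far 113 yaw 6.14 row 234.8
platform far2 95 yaw 6.03 row 234.6
corners rel peg, mixer axes [[ -68.9 -113.6]
 [ -69.1   13.7]]
```

```bash
python3 - <<'E'
from rig import bot
print(bot.read_state()["ft_force"].round(1)); bot.finish_job(); print(bot.read_state()["clock"])
E
```

```text
[ 0.7 -0.4  0.4]
the job is handed in; nothing more can be done
the job is handed in; nothing more can be done
```

I pushed the askew fine-grid plate round on its peg with the closed fingertips until its long side met the white stop rail. I then pressed it on lightly (stopping at 8 to 12 N), backed off and handed the job in, with the last clock reading at 15.1 s.

**Last checks (wrist picture, gripper clear):**
- **Angle:** the plate's edges lie at 6.1–6.4° in the world. Its rail reads 6.26° and the platform edge 6.0–6.1°, so the plate is square to within about 0.3°.
- **Position:** the long near face is 69 mm from the peg and the ends are at y -113.6 and +13.7 mm. That matches the plate lying against the rail, with the peg still in its slot.
- **Everything else:** the other plate, the vial and the look-alikes that were in view showed no sign of having moved. I did not measure their positions before and after.

**Disagreements:**
- **Fingertips:** when shut, they stand about 15–20 mm behind the TCP, where the sheet says 19 mm ahead. The wrist depth, the scene view and a touch on the platform (TCP z 64.8) all showed this, so I set the pushing height from the touch.
- **Start angle:** it measured about 25° in the top view and 26° in the wrist view.
- **Rail contact:** when each press stopped, the steady force reading fell back to about 0. I judged contact by the blocked motion and the pictures.

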